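# Transfer a circuit-board hanger over the end stops to the next rail

### The job

On the hanging rack, move the yellow circuit-board hanger from the left rail to the right rail: slide it to the narrow part at the rail's free end, lift it over the two blue end stops and lower it onto the narrow part of the next rail. Then slide it on, gently and without forcing anything, until it has pushed the orange friction shoe about half way in (never to its end), and let go so that it hangs upright on that rail. Leave everything else alone.

Things in the scene. Friction and masses are not known exactly. Their poses are not given: they have to be found in the camera images.
- hang_rack: Metal rack, fixed. Origin on the table under its middle; z up, y along its rails (+y: left rail, where the hanger starts), x across, away from the robot. Base 70 x 370 x 12 mm; posts at y = +-167 mm, as high as the rails. Two straight level rails, 8 mm high, on the line x = 0, tops at z = 150 mm, run in from the posts to |y| = 10 mm. Hanger and rack must not press each other with over 20 N.
- head_left (a point): On top of the left rail's wide head, at (0, +100, 150) mm in the rack's frame, same axes. Both rails have a 14 mm wide head from |y| = 44 to 160 mm; the hanger's lips reach under it, so there the hanger slides but can be lifted at most 4 mm.
- gap_from (a point): Middle of the left rail's release gap, on the rail's top, at (0, +30, 150) mm in the rack's frame, same axes. From |y| = 16 to 44 mm either rail is only 4 mm wide; there alone the hanger can be lifted off or put on.
- gap_to (a point): Middle of the right rail's release gap, on the rail's top, at (0, -30, 150) mm in the rack's frame, same axes.
- stops (a point): Midway between the two blue end stops, level with their tops, at (0, 0, 162) mm in the rack's frame. The stops close the rails' inner ends at |y| = 10 to 16 mm; they are 14 mm wide (x) and stand 12 mm above the rail tops.
- hanger: Loose yellow hanger with a green circuit board, about 150 g. Origin: middle of the hook's seat, which rests on the rail top; axes as the rack's. The hook is 12 mm long (y), so it meets the shoe 6 mm ahead of the origin. The board hangs below, 64 mm wide (x), its bar 60 mm and its lowest edge 110 mm below the origin, carried by the rear (+x) cheek: over a rail it can rise at most 50 mm.
- tab (a point): Middle of the hanger's upright grip tab, 34 mm above the hanger's origin. The tab is 20 (x) x 14 (y) mm, from 6 to 51 mm above the origin; take it by either pair of faces, fingertips at least 17 mm above the origin, so that they pass over stops and shoe.
- lips (a point): Middle of the slot between the hook's inward lips, 16 mm below the hanger's origin. The lips lie 12 to 16 mm below the origin; the slot is 8 mm wide (x). Above it the cheeks are 19 mm apart: 2.5 mm free on either side of a rail head. To pass over the stops the hanger must rise by more than 28 mm.
- shoe (a joint): How far the orange friction shoe on the right rail is pushed in (to -y), in m: 0 at the start, 0.014 at its hard end. It takes about 5 N, does not spring back. A plate 34 x 5 x 24 mm, 10 mm above the rail top, on a dark collar fixed at a place that is not measured: its face to the hanger starts between y = -114 and -69 mm of the rack. Find it by feel.
- reel: White solder reel, 58 mm across, 36 mm high, loose bystander; origin in the middle of its underside.
- tape: Yellow tape measure, 63 x 80 x 38 mm, loose bystander; origin in the middle of its underside.
Things that resemble listed ones, but are neither listed nor needed, are in the scene too. Several things have the shape of the hanger; the one meant has the colours described above.

How it is judged:
By the outcome, as a careful person would: the job done as asked, in the order asked, and still so for the second after the job is handed in, with the robot touching nothing.
It also fails if it takes over 72 s, if anything falls off the work surface, if the arm or the gripper's body presses on something with over 40 N, if the wrist force passes 120 N, or if a joint passes its speed limit or range.

### The arm

A 6-joint arm with a two-finger parallel gripper is mounted at the origin on the work surface; the furniture and walls round the work are solid. World frame = base frame: x ahead of the robot, y to its left, z up, the work surface at z = 0. Lengths are in m, angles in rad, forces in N, time in s.
With the tool pointing down it reaches from about 0.375 to 0.825 m from the base axis. Payload 5.5 kg.
Tool frame: the origin (TCP) lies between the finger pads; the fingertips stand bot.nose_length ahead of it and the grasp point (between the pads) lies 2 mm behind it (bot.nose_length is the distance from the TCP to the fingertips, in m); x points along the fingers, y is the direction in which the jaws open and shut, and the axes are right-handed (so a half turn about x gives the same grasp; the last joint's range is limited). The gripper opens to 85 mm and grips with 20 to 120 N. Pads are 22 mm wide; open, the fingers measure 114 mm over their backs; the gripper's body (76 mm by 85 mm) begins 54 mm behind the grasp point. The pads swing forward as they close: fully open they stand 13 mm farther back than shut.
Start: joints at [1.32, 0.314, -0.047, 1.21, 0, 1.571], TCP at [0.149, 0.581, 0.248] pointing down, gripper open.
Joint ranges: [-2.67, 2.67], [-0.69, 1.73], [-1.03, 1.25], [-2.08, 2.16], [-1.42, 1.45], [-3.14, 3.14]. Speed limits (rad/s): [2.39, 2.39, 3.01, 3.14, 3.14, 3.14].

### API

Orientations are given as a unit quaternion [x, y, z, w].
In Python, from bench import bot, eyes, ticket, finder gives the robot as it stands.
- The arm moves only by the tool apply_moves, never from a script. Its argument "moves" is text: rows parted by semicolons, each of 7 numbers parted by spaces: the shift along the tool's x, y, z as a fraction of full scale, then the turn, a rotation vector about the tool's x, y, z as a fraction of full scale, then the closure, from 0 (fully open) to 1 (shut). In form: x y z ax ay az fingers; .... A call has 1 to 20 rows; each row shifts and turns the commanded pose from where the row before left it, along the tool's axes as they then stand; what a row does not reach is not made up. Full scale, the value 1, is 0.12 m for a shift and 2 rad for a turn. A row lasts 1/10 s, in which the tool goes at most 50 mm and 8.59 degrees, less where a joint would pass 70% of its speed; a pose out of reach is approached as far as the arm can. A call with a number of a shift or a turn outside -1 to 1 is refused whole. A call with a gripper value outside its range is refused whole. The fingers move at their own pace and stop on an object; the grip force is fixed at half the most. Time passes only in rows, so rows that do not move let the fingers close. It gives the time, the measured TCP pose, the force and the opening at its end, in the units of the state.
- bot.observe(): the state, without advancing time (a new reading comes with each control period).
- eyes.camera(name): name is "scene" or "top" or "wrist"; returns a dict with "color" (384x512x3 uint8, red, green, blue), "camera_matrix" (3x3 intrinsics, pixels), "R" (3x3) and "t" (3): a world point X has camera coordinates R X + t. Camera axes: x right, y down, z forward; pixel columns grow to the right and rows downward; lengths in m; the calibration is good to about 2 mm. A picture is of the moment at which its call begins. There is no depth.
- ticket.hand_in(): hands the job in, once; it reports no verdict.
Trained networks look in a picture, given as the dict that the camera call returned (one of the last four; its "shot" number tells which), for a name from the list of things; names that differ only in an ending like _2 or _b are one class to them, and where a whole thing is asked for, a point or a joint stands for the part that bears it (a point fixed in the world has none). Each returns a list of dicts, best first, with "score" (0 to 1); they miss things now and then, are a little off and sometimes report something else, mostly with a low value. They report only what shows in the picture. A call takes as long as a camera call. They do not tell look-alikes from the thing itself.
- finder.find_in(picture, name): "centre" ([x, y, z] in m, in the coordinates of the camera as it stood for that picture, good to about 4 mm: the middle of the surface that is visible of it).
- finder.cut_out(picture, name): "mask" (384x512 bool, what is visible of it).
- finder.mark_of(picture, name): "centre" ([x, y, z] in m, in the coordinates of the camera as it stood for that picture, good to about 4 mm: a listed point, or the origin of a listed thing).
The state is a dict: "clock": time; "joint_positions": joint angles; "qd": joint speeds; "joint_torque": joint torques, N m; "eef_pos": TCP position; "tool_rot": TCP orientation; "wrist_force": force on the tool from outside, world axes, zero at the start; "moment": the same for the moment, N m; "opening": opening from 0.0 (shut) to 1.0 (fully open).
Only numpy, scipy, OpenCV 4.12 (cv2) and the standard library are available. Lean on these libraries where they do the work, as an engineer would, in place of code of your own. Each camera call takes 0.05 s, during which the arm holds its last target.

## Working session

There is one attempt and no reset: what is moved stays moved. The work goes in short steps, Python scripts to look and compute and a tool call to move; the robot and the scene stay as the last step left them, time stands still between calls to the robot, and variables do not carry over. Pictures are saved under pics/ and viewed, and the job is handed in when it is done.

Besides the shell and the picture viewer there is one more tool, called as name(argument=value, ...), one argument or row to a line, values as JSON. apply_moves: Moves the arm, as the interface text tells. Its arguments: {"type":"object","properties":{"moves":{"type":"string"}},"required":["moves"]}

```bash
ls; mkdir -p pics; python3 - <<'E'
from bench import bot, eyes, ticket, finder
import cv2
print(bot.observe(), bot.nose_length)
for n in ["scene","top","wrist"]:
    p=eyes.camera(n); cv2.imwrite(f"pics/a_{n}.png",p["color"][:,:,::-1])
    print(n,p["camera_matrix"].tolist(),p["R"].tolist(),p["t"].tolist())
    for nm in ["hang_rack","head_left","gap_from","gap_to","stops","hanger","tab","lips","shoe"]:
        try:
            for r in finder.mark_of(p,nm)[:3]:
                c=p["R"].T@(r["centre"]-p["t"]); print(nm,round(r["score"],2),c.round(4))
        except Exception as e: print(nm,e)
E
```

```text
pics
{'clock': 0.0, 'joint_positions': array([ 1.31999266e+00,  3.14232343e-01, -4.80537966e-02,  1.21020622e+00,
       -1.66182254e-06,  1.57076148e+00]), 'qd': array([ 2.17235897e-04, -5.05898473e-04,  1.24691988e-03,  2.64490446e-03,
       -5.89060696e-05, -2.50833571e-04]), 'joint_torque': array([-3.17320017e-03, -5.39585102e+01,  3.39755809e+01,  1.90951925e-02,
        1.45301073e-05,  8.39940299e-06]), 'eef_pos': array([0.14877601, 0.58070467, 0.24744184]), 'tool_rot': array([ 0.08783301,  0.70162993, -0.08902301,  0.70148108]), 'wrist_force': array([ 0.18574977, -0.59460616, -0.28227979]), 'moment': array([-0.03603872, -0.01742539, -0.00203339]), 'opening': 1.0010652315065272} 0.017
scene [[357.98646558182475, 0.0, 254.5558948758608], [0.0, 357.98646558182475, 193.13973737139935], [0.0, 0.0, 1.0]] [[0.4370911309797338, -0.8992652434954151, -0.01653375516900764], [-0.6059558593234878, -0.28084292026683644, -0.7442746473497058], [0.6646569338917564, 0.3353345731909057, -0.6676689930290926]] [-0.019684080565160498, 0.4664269819203794, 0.5611173949551415]
hang_rack 0.79 [ 4.879
[... 1382 characters left out ...]
136 0.1465]
tab 0.51 [0.4653 0.2025 0.1862]
lips 0.71 [0.3357 0.5116 0.0966]
lips 0.55 [0.6486 0.52   0.0962]
lips 0.43 [0.4687 0.2002 0.1339]
shoe it knows: gap_from, gap_to, hang_rack, hanger, head_left, lips, reel, stops, tab, tape
wrist [[314.04453571346227, 0.0, 251.8634694969308], [0.0, 314.04453571346227, 193.1596205053917], [0.0, 0.0, 1.0]] [[0.24848617646393972, 0.96863544156485, 3.808937433026755e-05], [0.9345489487316111, -0.23975223311140303, 0.2629394020354057], [0.25470155580791626, -0.06530121026875434, -0.9648123493231539]] [-0.6004384546370664, -0.03425736496224941, 0.379001080604313]
shoe it knows: gap_from, gap_to, hang_rack, hanger, head_left, lips, reel, stops, tab, tape
```

View pics/a_scene.png

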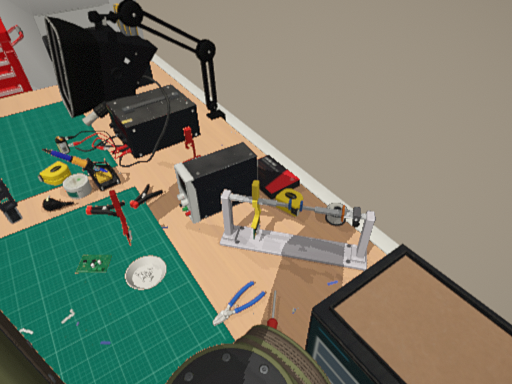

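View pics/a_top.png

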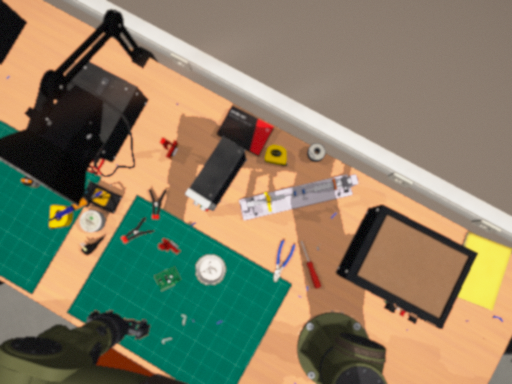

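```bash
cat > h.py <<'E'
from bench import bot, eyes, ticket, finder
import cv2, numpy as np
from scipy.spatial.transform import Rotation as Ro
def px(p,X):
    c=p["R"]@np.asarray(X)+p["t"]; q=p["camera_matrix"]@c; return q[:2]/q[2]
def onz(p,uv,z):
    d=p["R"].T@np.linalg.inv(p["camera_matrix"])@np.array([uv[0],uv[1],1.]); o=-p["R"].T@p["t"]
    return o+d*(z-o[2])/d[2]
def crop(p,u0,v0,w,h,k,name):
    im=cv2.resize(p["color"][v0:v0+h,u0:u0+w,::-1],None,fx=k,fy=k,interpolation=cv2.INTER_CUBIC); cv2.imwrite("pics/"+name,im)
E
python3 - <<'E'
from h import *
p=eyes.camera("top"); crop(p,225,160,150,70,5,"b_top.png")
q=eyes.camera("scene"); crop(q,160,130,230,150,3.4,"b_sc.png")
s=bot.observe(); R=Ro.from_quat(s["tool_rot"]).as_matrix(); print(R.round(3))
for n in ["reel","tape"]:
  for r in finder.mark_of(p,n)[:3]: print(n,r["score"],(p["R"].T@(r["centre"]-p["t"])).round(3))
E
```

```text
[[ 0.     0.248  0.969]
 [ 0.     0.969 -0.248]
 [-1.     0.     0.   ]]
reel 0.68 [ 0.632  0.039 -0.001]
tape 0.86 [ 0.63   0.168 -0.002]
```

View pics/b_top.png

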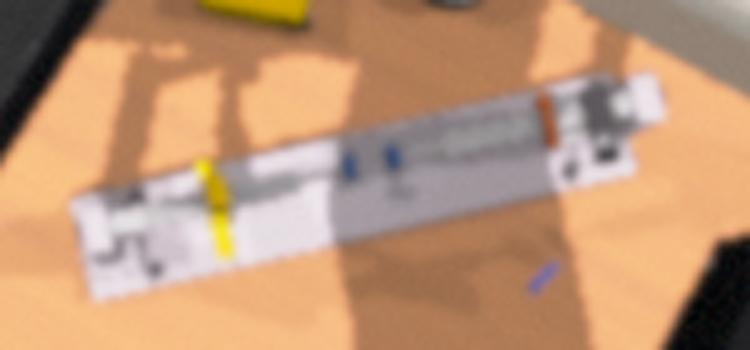

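View pics/b_sc.png

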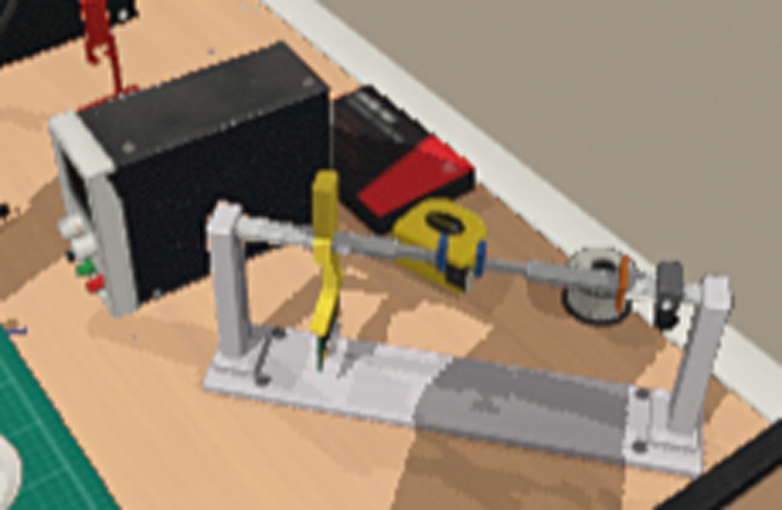

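```bash
python3 - <<'E'
from h import *
p=eyes.camera("top"); f=lambda a,b:(225+(a+.5)/5-.5,160+(b+.5)/5-.5)
pts={"stopL":(349,166,.16),"stopR":(393,156,.16),"shoe":(545,121,.158),"shoeface":(539,122,.158),"BL":(72,200,.012),"TL":(95,300,.012),"TR":(636,174,.012),"railL":(160,216,.15),"tab_top":(205,172,.2), "railRend":(620,105,.15)}
W={k:onz(p,f(a,b),z) for k,(a,b,z) in pts.items()}
for k,v in W.items(): print(k,v.round(4))
for a,b in (("stopL","stopR"),("TL","TR"),("stopR","railRend"),("railL","stopL")):
    d=W[a]-W[b]; print(a,b,np.degrees(np.arctan2(-d[0],d[1])),np.linalg.norm(d))
# rotating all marks fit
obs={"hang_rack":(0,0),"head_left":(0,.1),"gap_from":(0,.03),"gap_to":(0,-.03),"stops":(0,0)}
A=[];B=[];
for n in["scene","top"]:
  q=eyes.camera(n)
  for k,(x,y) in obs.items():
    r=finder.mark_of(q,k)
    if r: c=(q["R"].T@(r[0]["centre"]-q["t"])); print(n,k,c.round(4)); A.append((y,));B.append(c[:2])
A=np.array(A);B=np.array(B);M=np.c_[np.ones(len(A)),A];s=np.linalg.lstsq(M,B,rcond=None)[0];print(s,np.degrees(np.arctan2(-s[1,0],s[1,1])))
E
```

```text
stopL [0.4867 0.1227 0.16  ]
stopR [0.4923 0.0968 0.16  ]
shoe [0.512  0.0071 0.158 ]
shoeface [0.5114 0.0106 0.158 ]
BL [0.4825 0.2948 0.012 ]
TL [0.4162 0.2801 0.012 ]
TR [ 0.4948 -0.0773  0.012 ]
railL [0.4596 0.2341 0.15  ]
tab_top [0.4801 0.2074 0.2   ]
railRend [ 0.5219 -0.0388  0.15  ]
stopL stopR 12.09653699511935 0.026469999979871435
TL TR 12.402541951386706 0.3658418625956026
stopR railRend 12.322940446487946 0.13922069350427718
railL stopL 13.689728122548045 0.1150943822004207
scene hang_rack [ 0.4867  0.109  -0.0022]
scene head_left [0.4694 0.2085 0.1514]
scene gap_from [0.4835 0.1387 0.1482]
scene gap_to [0.5004 0.0813 0.1514]
scene stops [0.4919 0.1104 0.1636]
top hang_rack [ 0.4883  0.1126 -0.0033]
top head_left [0.4668 0.2082 0.1455]
top gap_from [0.483  0.1407 0.1475]
top gap_to [0.4943 0.081  0.1518]
top stops [0.4894 0.1097 0.1658]
[[ 0.48975356  0.11043744]
 [-0.21954307  0.97840892]] 12.646995569296095
```

apply_moves(
  moves="0 0 0 -0.0587 0 0 0; 0 0 0 -0.0587 0 0 0; 0 0 0 -0.0587 0 0 0; 0 0 0 -0.0587 0 0 0; -0.014 -0.3 0.158 0 0 0 0; -0.014 -0.3 0.158 0 0 0 0; -0.014 -0.3 0.158 0 0 0 0; -0.014 -0.3 0.158 0 0 0 0; -0.014 -0.3 0.158 0 0 0 0; -0.014 -0.3 0.158 0 0 0 0; -0.014 -0.3 0.158 0 0 0 0; -0.014 -0.3 0.158 0 0 0 0; -0.014 -0.3 0.158 0 0 0 0; -0.014 -0.3 0.158 0 0 0 0; -0.014 -0.3 0.158 0 0 0 0; 0 0 0 0 0 0 0",
)

```text
clock: 3.8
eef_pos: [0.4411, 0.2368, 0.2671]
tool_rot: [-0.076, 0.703, 0.075, 0.704]
wrist_force: [-0.8, 0.4, 0.2]
opening: 1.001
```

```bash
python3 - <<'E'
from h import *
s=bot.observe(); R=Ro.from_quat(s["tool_rot"]).as_matrix(); print(s["eef_pos"],R.round(3),s["joint_positions"])
p=eyes.camera("wrist"); cv2.imwrite("pics/c_w.png",p["color"][:,:,::-1]); print(-p["R"].T@p["t"])
for k in ["hanger","tab","stops","gap_from","gap_to","head_left"]:
  for r in finder.mark_of(p,k)[:2]: print(k,r["score"],(p["R"].T@(r["centre"]-p["t"])).round(4))
q=eyes.camera("scene"); crop(q,160,80,230,190,3.4,"c_sc.png")
E
```

```text
[0.44106792 0.23682145 0.2670899 ] [[ 0.002 -0.212  0.977]
 [-0.001  0.977  0.212]
 [-1.    -0.001  0.001]] [ 0.49377359  0.11830729 -0.24908907  1.20231931 -0.00163041  0.28052661]
[0.37608333 0.22324027 0.39338525]
hanger 0.75 [0.4708 0.2068 0.1471]
tab 0.94 [0.4665 0.2037 0.1855]
stops 0.86 [0.4912 0.1098 0.1649]
gap_from 0.58 [0.4829 0.1436 0.1501]
gap_to 0.68 [0.4942 0.0827 0.1508]
head_left 0.77 [0.4707 0.2101 0.1491]
head_left 0.33 [6.309e-01 1.677e-01 5.000e-04]
```

View pics/c_w.png

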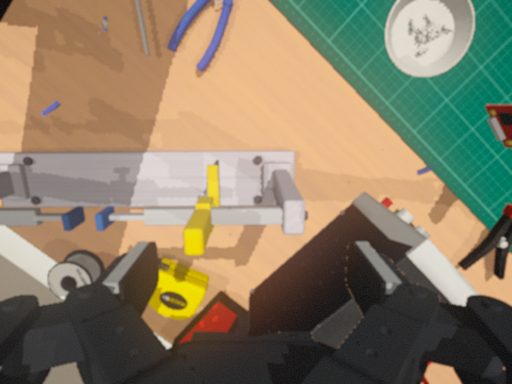

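View pics/c_sc.png

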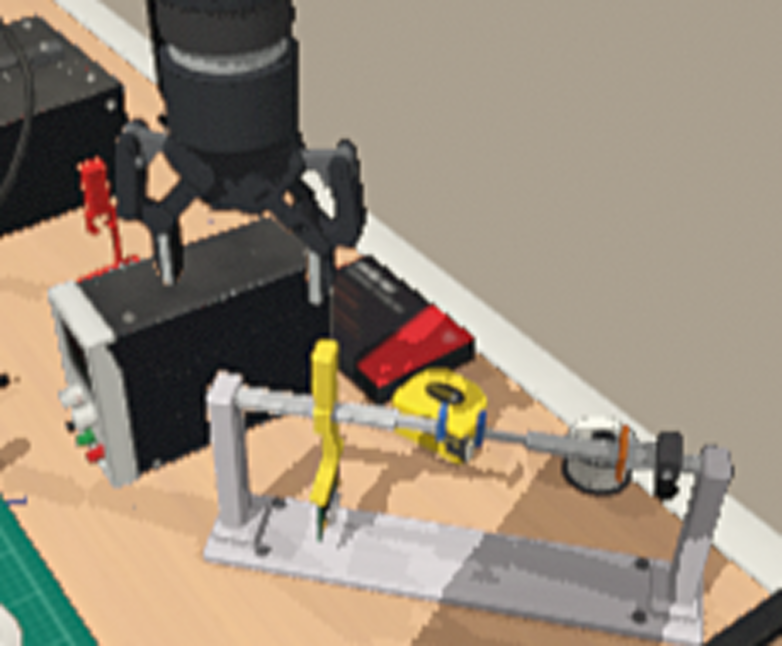

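```bash
python3 - <<'E'
from h import *
p=eyes.camera("wrist"); crop(p,0,140,320,120,2.5,"d_w.png"); crop(p,50,190,160,70,5,"d_w2.png")
np.save("p.npy",p,allow_pickle=True)
E
```

```text
(no output)
```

View pics/d_w.png

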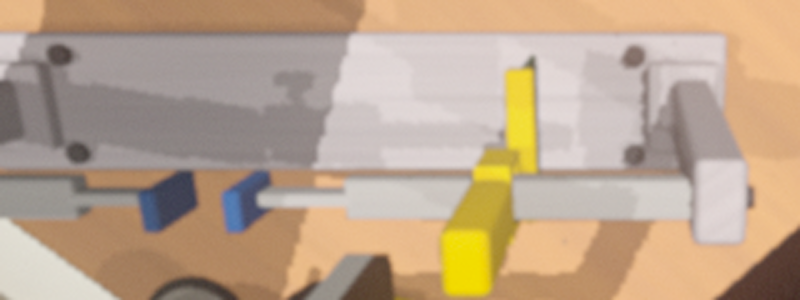

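View pics/d_w2.png

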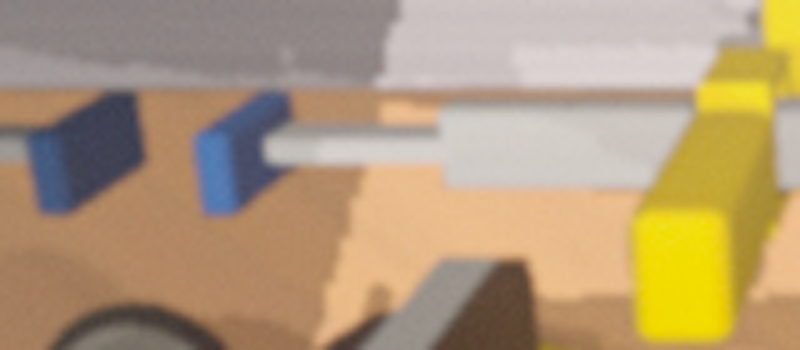

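```bash
python3 - <<'E'
from h import *
p=np.load("p.npy",allow_pickle=True).item()
f1=lambda a,b:((a+.5)/2.5-.5,140+(b+.5)/2.5-.5)
f2=lambda a,b:(50+(a+.5)/5-.5,190+(b+.5)/5-.5)
L=[onz(p,f1(*c),.15) for c in [(348,217),(690,220),(2,219),(80,218)]]
print("rear edge",[v.round(4)[:2] for v in L])
d=L[1]-L[2];print("yaw",np.degrees(np.arctan2(-d[0],d[1])))
for a,b in [((5,34),(725,34)),((5,168),(660,170))]:
  A=onz(p,f1(*a),.012);B=onz(p,f1(*b),.012);d=B-A;print("base",A.round(4),B.round(4),np.degrees(np.arctan2(-d[0],d[1])))
T=[onz(p,f2(*c),.201) for c in [(637,212),(730,210),(735,338),(648,340)]]
print("tab",[v.round(4)[:2] for v in T],np.mean(T,0).round(4))
S=[onz(p,f2(*c),.162) for c in [(30,136),(60,134),(40,212),(70,212),(198,134),(230,134),(203,213),(237,212)]]
print("stops",[v.round(4)[:2] for v in S],np.mean(S,0))
E
```

```text
rear edge [array([0.486 , 0.1563]), array([0.4624, 0.2669]), array([0.5117, 0.0447]), array([0.5057, 0.0699])]
yaw 12.52817985456789
base [ 0.4919 -0.0583  0.012 ] [0.4154 0.2833 0.012 ] 12.621571805586962
base [ 0.5617 -0.0574  0.012 ] [0.4899 0.2683 0.012 ] 12.43476494895893
tab [array([0.4607, 0.1959]), array([0.4578, 0.2078]), array([0.4758, 0.2116]), array([0.4786, 0.2003])] [0.4682 0.2039 0.201 ]
stops [array([0.4866, 0.0955]), array([0.4852, 0.1   ]), array([0.4991, 0.0977]), array([0.4981, 0.1024]), array([0.4805, 0.121 ]), array([0.4795, 0.1258]), array([0.4936, 0.1229]), array([0.4923, 0.1281])] [0.48935871 0.11165356 0.162     ]
```

apply_moves(
  moves="0 -0.158 0.081 -0.0026 0 0 0; 0 -0.158 0.081 0 0 0 0.3; 0 0 0 0 0 0 0.3; 0.13 0 0 0 0 0 0.3; 0.13 0 0 0 0 0 0.3; 0.13 0 0 0 0 0 0.3; 0 0 0 0 0 0 0.3",
)

```text
clock: 4.95
eef_pos: [0.4639, 0.2074, 0.2181]
tool_rot: [-0.08, 0.704, 0.079, 0.701]
wrist_force: [0.0, 0.1, 0.3]
opening: 0.7
```

```bash
python3 - <<'E'
from h import *
s=bot.observe(); R=Ro.from_quat(s["tool_rot"]).as_matrix(); print(s["eef_pos"],R.round(4),s["opening"])
p=eyes.camera("wrist"); cv2.imwrite("pics/e_w.png",p["color"][:,:,::-1])
E
```

```text
[0.4638527  0.20736022 0.21805118] [[-3.600e-03 -2.230e-01  9.748e-01]
 [-1.200e-03  9.748e-01  2.230e-01]
 [-1.000e+00 -3.000e-04 -3.800e-03]] 0.6997717437271793
```

View pics/e_w.png

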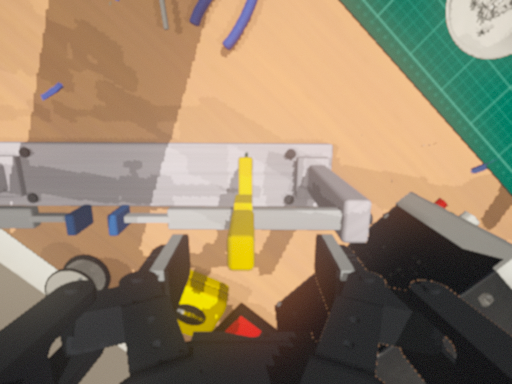

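apply_moves(
  moves="0 -0.036 0.029 0.003 0 0 0.3; 0 0 0 0 0 0 0.3; 0.125 0 0 0 0 0 0.3; 0.125 0 0 0 0 0 0.3; 0 0 0 0 0 0 0.3; 0 0 0 0 0 0 0.3",
)

```text
clock: 5.6
eef_pos: [0.4703, 0.2038, 0.1906]
tool_rot: [-0.077, 0.703, 0.077, 0.703]
wrist_force: [0.2, 0.1, 0.5]
opening: 0.699
```

```bash
python3 - <<'E'
from h import *
s=bot.observe(); R=Ro.from_quat(s["tool_rot"]).as_matrix(); print(s["eef_pos"],R.round(4),s["opening"])
p=eyes.camera("wrist"); cv2.imwrite("pics/f_w.png",p["color"][:,:,::-1])
q=eyes.camera("scene"); crop(q,160,80,230,190,3.4,"f_sc.png")
E
```

```text
[0.47030025 0.20381082 0.19059373] [[ 2.000e-04 -2.161e-01  9.764e-01]
 [ 2.000e-04  9.764e-01  2.161e-01]
 [-1.000e+00  1.000e-04  3.000e-04]] 0.699014809629207
```

View pics/f_w.png

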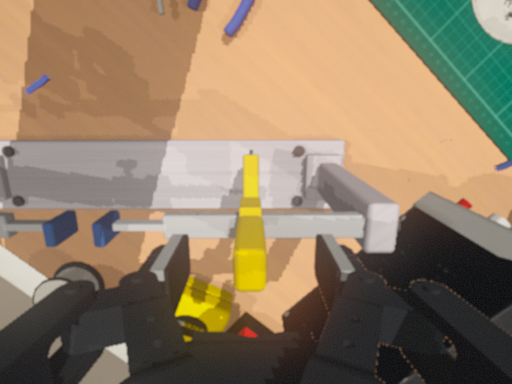

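View pics/f_sc.png

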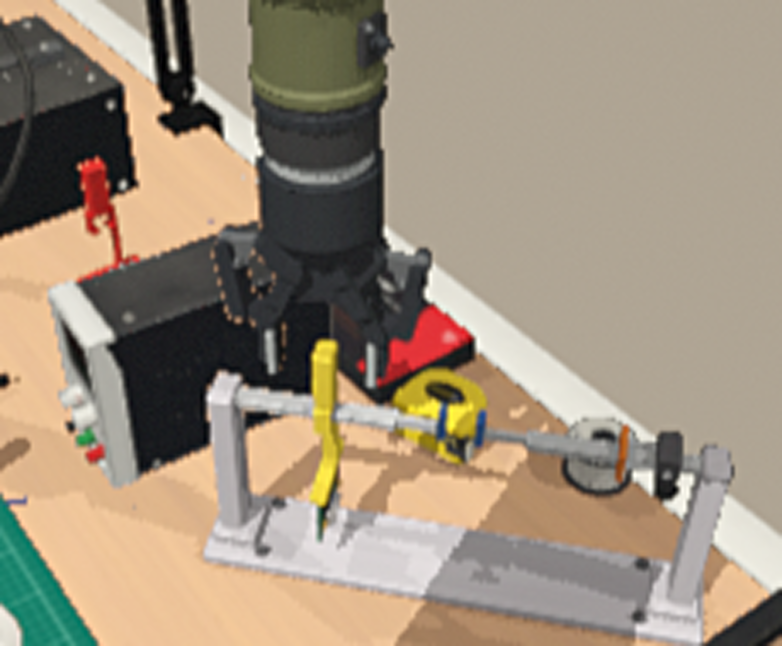

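apply_moves(
  moves="0.02 0 -0.014 0 0 0 0.3; 0 0 0 0 0 0 0.3; 0 0 0 0 0 0 0.5; 0 0 0 0 0 0 0.65; 0 0 0 0 0 0 0.75; 0 0 0 0 0 0 0.8; 0 0 0 0 0 0 0.9; 0 0 0 0 0 0 1; 0 0 0 0 0 0 1; 0 0 0 0 0 0 1",
)

```text
clock: 6.7
eef_pos: [0.4686, 0.2032, 0.1877]
tool_rot: [-0.077, 0.703, 0.077, 0.703]
wrist_force: [-0.5, -1.3, 2.6]
opening: 0.153
```

```bash
python3 - <<'E'
from h import *
s=bot.observe(); R=Ro.from_quat(s["tool_rot"]).as_matrix(); print(s["eef_pos"],R.round(4),s["opening"],s["wrist_force"],s["moment"])
p=eyes.camera("wrist"); cv2.imwrite("pics/g_w.png",p["color"][:,:,::-1])
E
```

```text
[0.46857329 0.20324091 0.18772067] [[ 3.000e-04 -2.162e-01  9.764e-01]
 [-4.000e-04  9.764e-01  2.162e-01]
 [-1.000e+00 -4.000e-04  2.000e-04]] 0.1534917011570762 [-0.46599677 -1.29835647  2.58910412] [-0.45092109 -0.01578243 -0.04940417]
```

View pics/g_w.png

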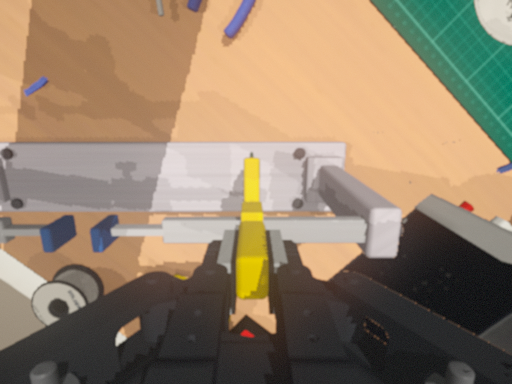

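apply_moves(
  moves="-0.016 0 0 0 0 0 1; 0 0 0 0 0 0 1; 0 0 0 0 0 0 1; 0 -0.04 0 0 0 0 1; 0 -0.04 0 0 0 0 1; 0 0 0 0 0 0 1",
)

```text
clock: 7.35
eef_pos: [0.4705, 0.1933, 0.1894]
tool_rot: [-0.077, 0.703, 0.077, 0.703]
wrist_force: [0.0, -0.1, -1.9]
opening: 0.155
```

```bash
cat >> h.py <<'E'
O=np.array([.4892,.1110]); th=np.radians(12.53); ex=np.array([np.cos(th),np.sin(th)]); ey=np.array([-np.sin(th),np.cos(th)])
def st():
    s=bot.observe(); R=Ro.from_quat(s["tool_rot"]).as_matrix(); d=s["eef_pos"][:2]-O; F=s["wrist_force"]
    print("rack x %.2f y %.2f z %.2f mm"%(d@ex*1e3,d@ey*1e3,s["eef_pos"][2]*1e3),"F rack",np.round([F[:2]@ex,F[:2]@ey,F[2]],2),"M",s["moment"].round(3),"yaw %.2f"%np.degrees(np.arctan2(-R[0,1],R[1,1])),"tool x",R[:,0].round(4),"open",round(s["opening"],3),s["clock"])
E
python3 -c "
from h import *
st()"
```

```text
rack x -0.35 y 84.42 z 189.37 mm F rack [-0.01 -0.08 -1.94] M [-0.021  0.016 -0.015] yaw 12.44 tool x [-2.e-04 -3.e-04 -1.e+00] open 0.155 7.35
```

apply_moves(
  moves="0 -0.06 0 0 0 0 1; 0 -0.06 0 0 0 0 1; 0 -0.06 0 0 0 0 1; 0 -0.06 0 0 0 0 1; 0 -0.06 0 0 0 0 1; 0 0 0 0 0 0 1",
)

```text
clock: 7.95
eef_pos: [0.4785, 0.1579, 0.1895]
tool_rot: [-0.077, 0.703, 0.076, 0.703]
wrist_force: [0.8, -0.3, -1.1]
opening: 0.15
```

```bash
python3 -c "
from h import *
st()
p=eyes.camera('wrist'); crop(p,0,120,400,200,2,'i_w.png')"
```

```text
rack x -0.25 y 48.11 z 189.51 mm F rack [ 0.69 -0.47 -1.05] M [-0.018 -0.015  0.003] yaw 12.41 tool x [ 1.e-04 -3.e-04 -1.e+00] open 0.15 7.95
```

View pics/i_w.png

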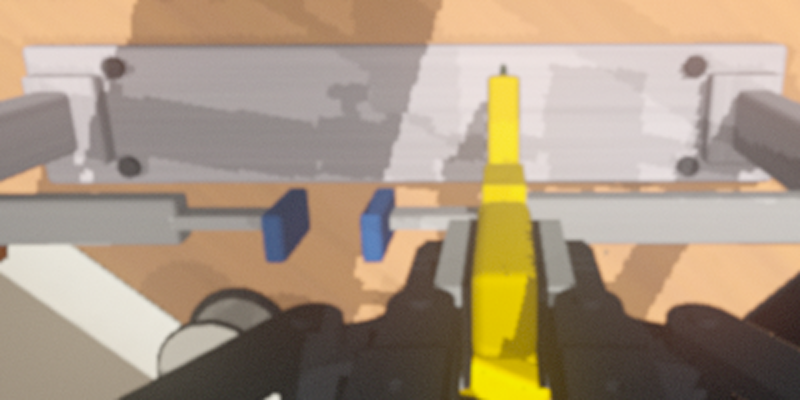

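apply_moves(
  moves="0 -0.05 0 0 0 0 1; 0 -0.05 0 0 0 0 1; 0 -0.05 0 0 0 0 1; 0 0 0 0 0 0 1; 0 0 0 0 0 0 1",
)

```text
clock: 8.5
eef_pos: [0.4823, 0.1412, 0.1895]
tool_rot: [-0.077, 0.703, 0.077, 0.703]
wrist_force: [0.4, -0.4, -1.9]
opening: 0.155
```

```bash
python3 -c "
from h import *
st()"
```

```text
rack x -0.24 y 30.95 z 189.52 mm F rack [ 0.28 -0.51 -1.91] M [0.004 0.001 0.019] yaw 12.46 tool x [-0.e+00  2.e-04 -1.e+00] open 0.155 8.5
```

apply_moves(
  moves="-0.04 0 0 0 0 0 1; -0.04 0 0 0 0 0 1; 0 0 0 0 0 0 1",
)

```text
clock: 8.8
eef_pos: [0.4828, 0.1417, 0.2001]
tool_rot: [-0.077, 0.702, 0.077, 0.703]
wrist_force: [-0.3, -0.4, -1.6]
opening: 0.156
```

```bash
python3 -c "
from h import *
st()
q=eyes.camera('scene'); crop(q,200,130,200,150,4,'j_sc.png')
p=eyes.camera('wrist'); crop(p,0,120,400,200,2,'j_w.png')"
```

```text
rack x 0.44 y 31.32 z 200.14 mm F rack [-0.42 -0.3  -1.57] M [-0.027 -0.042  0.07 ] yaw 12.51 tool x [ 1.6e-03  5.0e-04 -1.0e+00] open 0.156 8.8
```

View pics/j_sc.png

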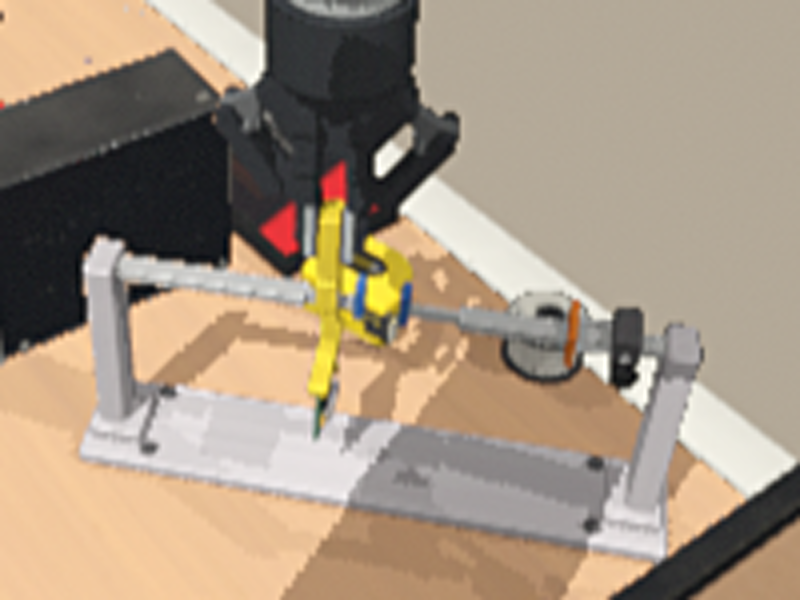

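View pics/j_w.png

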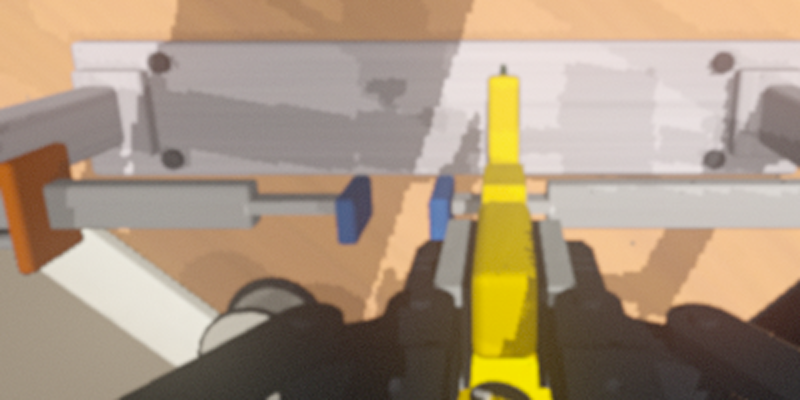

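apply_moves(
  moves="-0.07 0 0 0 0 0 1; -0.07 0 0 0 0 0 1; -0.07 0 0 0 0 0 1; 0 0 0 0 0 0 1; 0 0 0 0 0 0 1",
)

```text
clock: 9.4
eef_pos: [0.4825, 0.1414, 0.2247]
tool_rot: [-0.077, 0.703, 0.077, 0.703]
wrist_force: [-1.0, 0.4, -1.3]
opening: 0.155
```

```bash
python3 -c "
from h import *
st()
p=eyes.camera('wrist'); crop(p,0,120,400,200,2,'k_w.png');np.save('p.npy',p,allow_pickle=True)"
```

```text
rack x 0.05 y 31.14 z 224.73 mm F rack [-0.86  0.63 -1.31] M [-0.004 -0.017  0.04 ] yaw 12.49 tool x [ 9.e-04  3.e-04 -1.e+00] open 0.155 9.4
```

View pics/k_w.png

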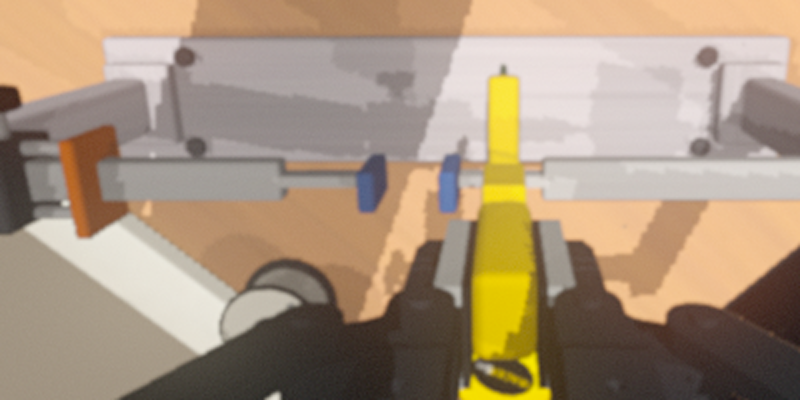

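apply_moves(
  moves="0 -0.085 0 0 0 0 1; 0 -0.085 0 0 0 0 1; 0 -0.085 0 0 0 0 1; 0 -0.085 0 0 0 0 1; 0 -0.085 0 0 0 0 1; 0 -0.085 0 0 0 0 1; 0 0 0 0 0 0 1; 0 0 0 0 0 0 1",
)

```text
clock: 10.25
eef_pos: [0.4955, 0.0813, 0.2243]
tool_rot: [-0.077, 0.703, 0.077, 0.703]
wrist_force: [-0.3, -0.5, -2.4]
opening: 0.158
```

```bash
python3 -c "
from h import *
st()
p=eyes.camera('wrist'); cv2.imwrite('pics/l_w.png',p['color'][:,:,::-1]);np.save('p.npy',p,allow_pickle=True)
crop(p,100,170,200,120,4,'l_w2.png')
q=eyes.camera('scene'); crop(q,200,130,200,150,4,'l_sc.png')"
```

```text
rack x -0.29 y -30.35 z 224.30 mm F rack [-0.44 -0.39 -2.39] M [-0.025 -0.029 -0.006] yaw 12.45 tool x [-1.e-04  4.e-04 -1.e+00] open 0.158 10.25
```

View pics/l_w.png

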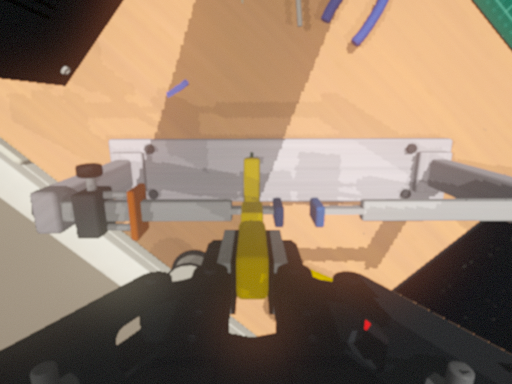

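View pics/l_sc.png

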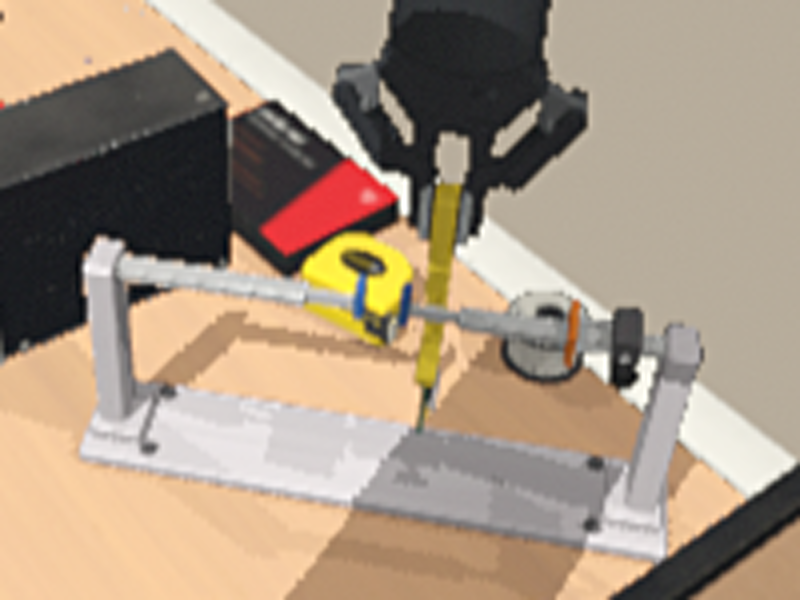

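View pics/l_w2.png

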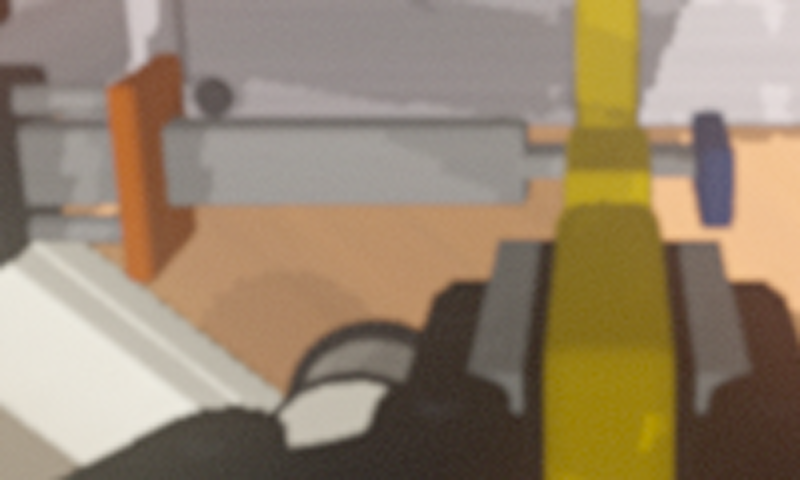

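```bash
python3 - <<'E'
from h import *
p=np.load("p.npy",allow_pickle=True).item()
f=lambda a,b:(100+(a+.5)/4-.5,170+(b+.5)/4-.5)
for n,c,z in [("head rear corner",(525,205),.15),("head far rear",(195,205),.15),("shoeface top a",(132,90),.16),("shoeface top b",(152,278),.16),("stop R rear edges",(705,226),.162),("stopR",(732,226),.162)]:
    d=onz(p,f(*c),z)[:2]-O; print(n,(d@ex*1e3).round(2),(d@ey*1e3).round(2))
E
```

```text
head rear corner 7.64 -44.24
head far rear 7.53 -100.21
shoeface top a -15.37 -104.91
shoeface top b 16.52 -104.88
stop R rear edges 6.84 -14.61
stopR 6.85 -10.28
```

apply_moves(
  moves="0.06 0 0.006 0 0 0 1; 0.06 0 0 0 0 0 1; 0.06 0 0 0 0 0 1; 0 0 0 0 0 0 1",
)

```text
clock: 10.75
eef_pos: [0.495, 0.0817, 0.2011]
tool_rot: [-0.077, 0.704, 0.077, 0.702]
wrist_force: [-0.2, -0.1, -2.1]
opening: 0.145
```

```bash
python3 -c "
from h import *
st()"
```

```text
rack x -0.65 y -29.85 z 201.10 mm F rack [-0.23 -0.06 -2.08] M [-0.047  0.041  0.022] yaw 12.51 tool x [-2.6e-03 -4.0e-04 -1.0e+00] open 0.145 10.75
```

apply_moves(
  moves="0.035 0 0 0 0 0 1; 0.035 0 0 0 0 0 1; 0.035 0 0 0 0 0 1; 0 0 0 0 0 0 1; 0 0 0 0 0 0 1",
)

```text
clock: 11.25
eef_pos: [0.4961, 0.0817, 0.1901]
tool_rot: [-0.077, 0.703, 0.077, 0.703]
wrist_force: [0.5, -0.7, -2.5]
opening: 0.156
```

```bash
python3 -c "
from h import *
st()
p=eyes.camera('wrist'); crop(p,100,170,200,120,4,'m_w2.png')
q=eyes.camera('scene'); crop(q,200,130,200,150,4,'m_sc.png')"
```

```text
rack x 0.39 y -30.14 z 190.06 mm F rack [ 0.33 -0.79 -2.45] M [ 0.062 -0.003 -0.002] yaw 12.49 tool x [-1.e-04 -0.e+00 -1.e+00] open 0.156 11.25
```

View pics/m_w2.png

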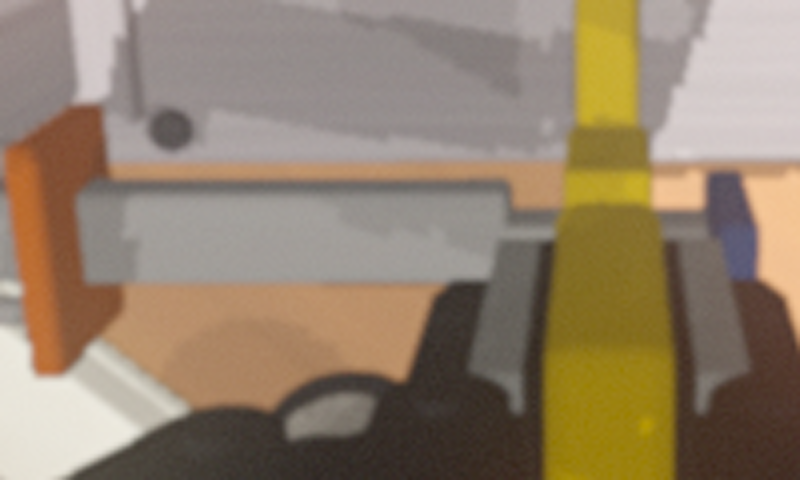

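View pics/m_sc.png

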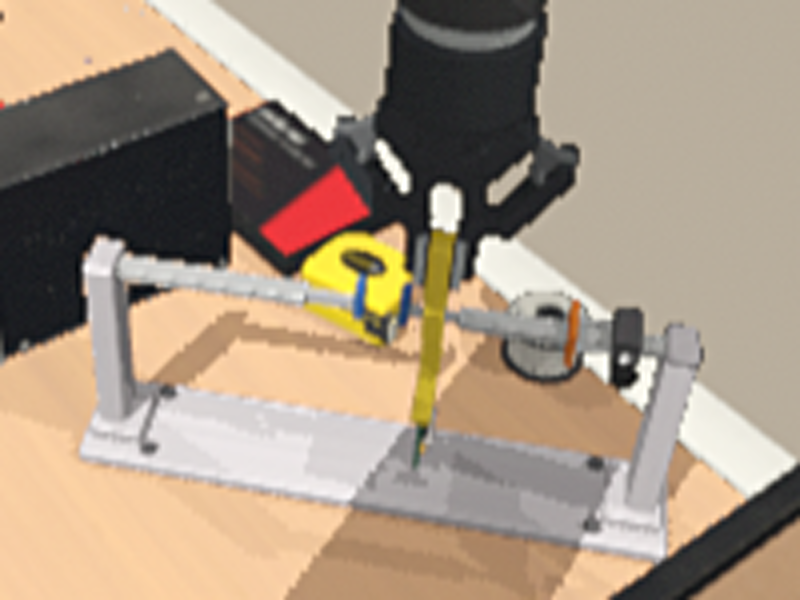

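apply_moves(
  moves="0.004 -0.03 0 0 0 0 1; 0 -0.04 0 0 0 0 1; 0 -0.04 0 0 0 0 1; 0 -0.04 0 0 0 0 1; 0 0 0 0 0 0 1",
)

```text
clock: 11.85
eef_pos: [0.5002, 0.0634, 0.1897]
tool_rot: [-0.077, 0.703, 0.077, 0.703]
wrist_force: [-0.0, 0.6, -2.9]
opening: 0.153
```

```bash
python3 -c "
from h import *
st()"
```

```text
rack x 0.43 y -48.84 z 189.65 mm F rack [ 0.13  0.64 -2.85] M [ 0.016 -0.06  -0.02 ] yaw 12.43 tool x [ 1.e-04 -2.e-04 -1.e+00] open 0.153 11.85
```

apply_moves(
  moves="0 -0.05 0 0 0 0 1; 0 -0.05 0 0 0 0 1; 0 -0.05 0 0 0 0 1; 0 -0.05 0 0 0 0 1; 0 0 0 0 0 0 1",
)

```text
clock: 12.35
eef_pos: [0.5054, 0.0399, 0.1896]
tool_rot: [-0.077, 0.703, 0.076, 0.703]
wrist_force: [-0.2, 0.4, -2.1]
opening: 0.154
```

```bash
python3 -c "
from h import *
st()
p=eyes.camera('wrist'); crop(p,100,170,200,120,4,'n_w2.png');np.save('p.npy',p,allow_pickle=True)"
```

```text
rack x 0.42 y -72.91 z 189.63 mm F rack [-0.08  0.46 -2.15] M [-0.002  0.034 -0.034] yaw 12.43 tool x [ 1.e-04 -2.e-04 -1.e+00] open 0.154 12.35
```

View pics/n_w2.png

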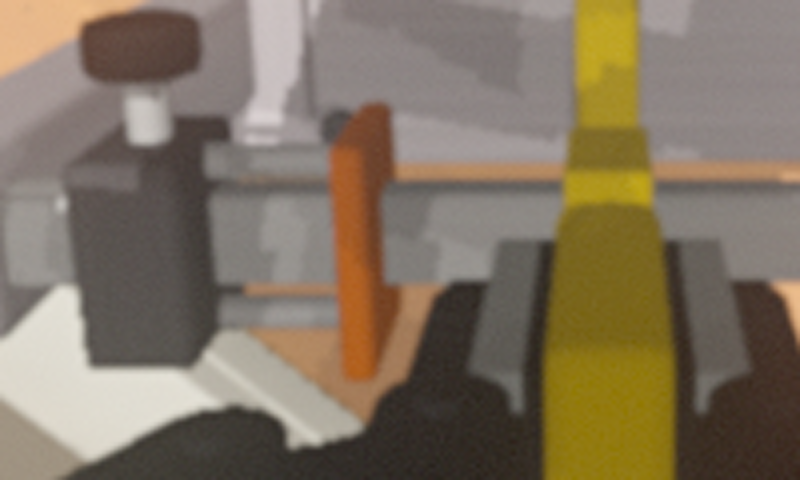

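```bash
python3 - <<'E'
from h import *
p=np.load("p.npy",allow_pickle=True).item()
f=lambda a,b:(100+(a+.5)/4-.5,170+(b+.5)/4-.5)
for n,c,z in [("face a",(360,150),.16),("face b",(377,374),.16),("plate back a",(331,150),.16),("back b",(346,374),.16),("collar front top",(205,365),.16)]:
    d=onz(p,f(*c),z)[:2]-O; print(n,(d@ex*1e3).round(2),(d@ey*1e3).round(2))
E
```

```text
face a -15.81 -105.0
face b 16.4 -104.41
plate back a -15.82 -108.78
back b 16.39 -108.66
collar front top 14.99 -127.87
```

apply_moves(
  moves="0 -0.045 0 0 0 0 1; 0 -0.045 0 0 0 0 1; 0 -0.04 0 0 0 0 1; 0 -0.03 0 0 0 0 1; 0 0 0 0 0 0 1",
)

```text
clock: 12.9
eef_pos: [0.5095, 0.0215, 0.1896]
tool_rot: [-0.077, 0.703, 0.077, 0.703]
wrist_force: [-0.1, -0.4, -1.5]
opening: 0.153
```

```bash
python3 -c "
from h import *
st()"
```

```text
rack x 0.39 y -91.81 z 189.61 mm F rack [-0.19 -0.34 -1.51] M [0.001 0.022 0.044] yaw 12.45 tool x [ 0.e+00 -1.e-04 -1.e+00] open 0.153 12.9
```

apply_moves(
  moves="0 -0.008 0 0 0 0 1; 0 -0.008 0 0 0 0 1",
)

```text
clock: 13.1
eef_pos: [0.5098, 0.0201, 0.1896]
tool_rot: [-0.077, 0.703, 0.077, 0.703]
wrist_force: [-0.4, 0.2, -1.2]
opening: 0.15
```

apply_moves(
  moves="0 -0.008 0 0 0 0 1; 0 0 0 0 0 0 1",
)

```text
clock: 13.3
eef_pos: [0.51, 0.0191, 0.1896]
tool_rot: [-0.077, 0.703, 0.077, 0.703]
wrist_force: [0.7, -0.0, -2.3]
opening: 0.151
```

apply_moves(
  moves="0 -0.008 0 0 0 0 1; 0 0 0 0 0 0 1",
)

```text
clock: 13.5
eef_pos: [0.5103, 0.0182, 0.1896]
tool_rot: [-0.077, 0.703, 0.077, 0.703]
wrist_force: [0.1, 0.5, -1.2]
opening: 0.154
```

```bash
python3 -c "
from h import *
st()"
```

```text
rack x 0.42 y -95.16 z 189.62 mm F rack [ 0.21  0.51 -1.24] M [-0.038 -0.016  0.022] yaw 12.49 tool x [ 0. -0. -1.] open 0.154 13.5
```

apply_moves(
  moves="0 -0.008 0 0 0 0 1; 0 0 0 0 0 0 1",
)

```text
clock: 13.7
eef_pos: [0.5104, 0.0172, 0.1896]
tool_rot: [-0.077, 0.703, 0.077, 0.703]
wrist_force: [0.3, 0.2, -1.3]
opening: 0.158
```

apply_moves(
  moves="0 -0.008 0 0 0 0 1; 0 0 0 0 0 0 1",
)

```text
clock: 13.9
eef_pos: [0.5107, 0.0163, 0.1896]
tool_rot: [-0.077, 0.703, 0.077, 0.703]
wrist_force: [1.6, -0.4, -2.2]
opening: 0.154
```

apply_moves(
  moves="0 -0.008 0 0 0 0 1; 0 0 0 0 0 0 1",
)

```text
clock: 14.1
eef_pos: [0.5108, 0.0157, 0.1896]
tool_rot: [-0.077, 0.703, 0.077, 0.703]
wrist_force: [-0.7, 2.1, -1.3]
opening: 0.156
```

apply_moves(
  moves="0 -0.008 0 0 0 0 1; 0 0 0 0 0 0 1",
)

```text
clock: 14.3
eef_pos: [0.5109, 0.0153, 0.1896]
tool_rot: [-0.076, 0.703, 0.078, 0.703]
wrist_force: [-0.4, 5.6, -1.2]
opening: 0.151
```

apply_moves(
  moves="0 -0.008 0 0 0 0 1; 0 0 0 0 0 0 1",
)

```text
clock: 14.5
eef_pos: [0.5111, 0.0142, 0.1896]
tool_rot: [-0.077, 0.703, 0.078, 0.703]
wrist_force: [-1.6, 4.6, -1.0]
opening: 0.153
```

apply_moves(
  moves="0 -0.008 0 0 0 0 1; 0 0 0 0 0 0 1",
)

```text
clock: 14.7
eef_pos: [0.5113, 0.0132, 0.1896]
tool_rot: [-0.077, 0.703, 0.078, 0.703]
wrist_force: [-1.3, 5.6, -0.6]
opening: 0.152
```

```bash
python3 -c "
from h import *
st()
p=eyes.camera('wrist'); crop(p,100,170,200,120,4,'o_w2.png');np.save('p.npy',p,allow_pickle=True)
q=eyes.camera('scene'); crop(q,260,130,120,100,6,'o_sc.png')"
```

```text
rack x 0.38 y -100.28 z 189.62 mm F rack [-0.04  5.8  -0.62] M [ 1.124  0.298 -0.044] yaw 12.51 tool x [-3.0e-04  1.4e-03 -1.0e+00] open 0.152 14.7
```

View pics/o_w2.png

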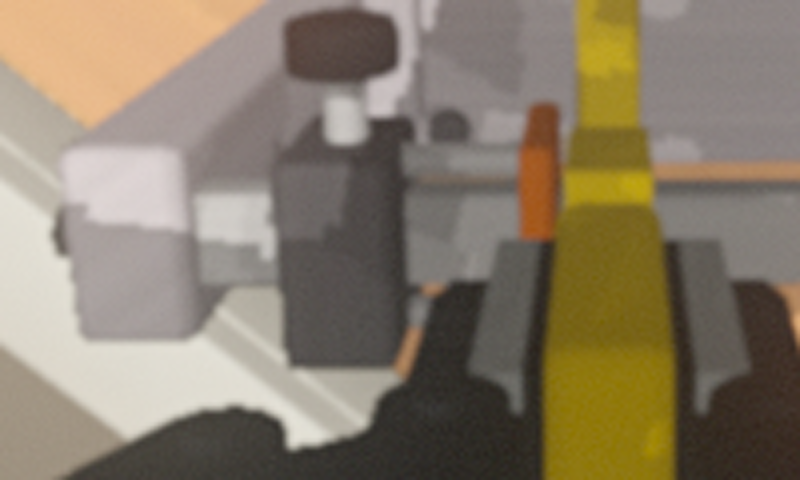

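View pics/o_sc.png

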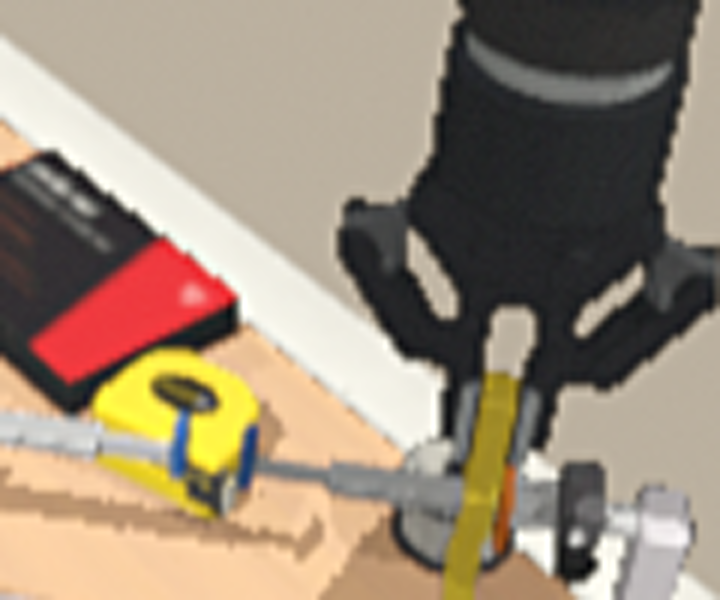

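```bash
cat > m.py <<'E'
from h import *
import sys
p=np.load("p.npy",allow_pickle=True).item()
f=lambda a,b:(100+(a+.5)/4-.5,170+(b+.5)/4-.5)
for c in sys.argv[1:]:
    a=[float(x) for x in c.split(",")]; d=onz(p,f(a[0],a[1]),.16)[:2]-O; print(c,(d@ex*1e3).round(2),(d@ey*1e3).round(2))
E
python3 m.py 554,150 521,150 405,366
```

```text
554,150 -15.78 -107.06
521,150 -15.79 -111.36
405,366 15.19 -127.81
```

apply_moves(
  moves="0 -0.008 0 0 0 0 1; 0 0 0 0 0 0 1; 0 -0.008 0 0 0 0 1; 0 0 0 0 0 0 1; 0 -0.008 0 0 0 0 1; 0 0 0 0 0 0 1",
)

```text
clock: 15.4
eef_pos: [0.512, 0.0102, 0.1896]
tool_rot: [-0.077, 0.703, 0.077, 0.703]
wrist_force: [-1.6, 4.9, -0.1]
opening: 0.154
```

apply_moves(
  moves="0 -0.008 0 0 0 0 1; 0 0 0 0 0 0 1; 0 -0.004 0 0 0 0 1; 0 0 0 0 0 0 1",
)

```text
clock: 15.8
eef_pos: [0.5123, 0.0087, 0.1896]
tool_rot: [-0.077, 0.703, 0.077, 0.703]
wrist_force: [-1.5, 5.5, -1.4]
opening: 0.158
```

```bash
python3 -c "
from h import *
st()
p=eyes.camera('wrist'); crop(p,100,170,200,120,4,'q_w2.png');np.save('p.npy',p,allow_pickle=True)"
```

```text
rack x 0.36 y -104.86 z 189.63 mm F rack [-0.27  5.68 -1.38] M [1.171 0.222 0.037] yaw 12.50 tool x [-1.e-04  7.e-04 -1.e+00] open 0.158 15.8
```

View pics/q_w2.png

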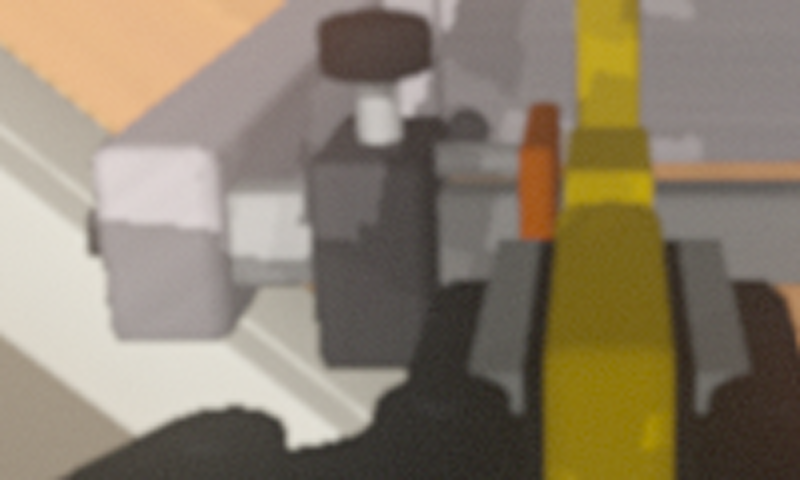

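```bash
python3 m.py 553,150 520,150 437,366
```

```text
553,150 -15.78 -111.8
520,150 -15.79 -116.1
437,366 15.2 -128.05
```

apply_moves(
  moves="0 0.007 0 0 0 0 1; 0 0 0 0 0 0 1; 0.008 0 0 0 0 0 1; 0.006 0 0 0 0 0 1; 0 0 0 0 0 0 1",
)

```text
clock: 16.35
eef_pos: [0.5123, 0.0089, 0.1878]
tool_rot: [-0.077, 0.703, 0.077, 0.703]
wrist_force: [0.2, 0.9, -2.4]
opening: 0.152
```

```bash
python3 -c "
from h import *
st()"
```

```text
rack x 0.39 y -104.71 z 187.81 mm F rack [ 0.43  0.87 -2.41] M [ 0.217 -0.061  0.018] yaw 12.48 tool x [ 1.e-04 -7.e-04 -1.e+00] open 0.152 16.35
```

apply_moves(
  moves="0.005 0 0 0 0 0 1; 0 0 0 0 0 0 1",
)

```text
clock: 16.55
eef_pos: [0.5123, 0.0089, 0.1877]
tool_rot: [-0.077, 0.703, 0.077, 0.703]
wrist_force: [-1.6, -0.4, 2.6]
opening: 0.153
```

apply_moves(
  moves="0.005 0 0 0 0 0 1; 0 0 0 0 0 0 1",
)

```text
clock: 16.75
eef_pos: [0.5124, 0.0089, 0.1877]
tool_rot: [-0.077, 0.703, 0.077, 0.703]
wrist_force: [-3.8, -0.6, 8.1]
opening: 0.156
```

apply_moves(
  moves="-0.006 0 0 0 0 0 1; 0 0 0 0 0 0 1; 0 0 0 0 0 0 0.84; 0 0 0 0 0 0 0.8; 0 0 0 0 0 0 0.75; 0 0 0 0 0 0 0.72; 0 0 0 0 0 0 0.72; 0 0 0 0 0 0 0.72",
)

```text
clock: 17.55
eef_pos: [0.5122, 0.0092, 0.1874]
tool_rot: [-0.077, 0.703, 0.077, 0.703]
wrist_force: [0.2, 0.5, -0.8]
opening: 0.283
```

```bash
python3 -c "
from h import *
st()
p=eyes.camera('wrist'); crop(p,100,170,200,120,4,'r_w2.png');np.save('p.npy',p,allow_pickle=True)
q=eyes.camera('scene'); crop(q,260,130,120,100,6,'r_sc.png')"
```

```text
rack x 0.36 y -104.34 z 187.35 mm F rack [ 0.34  0.47 -0.77] M [-0.016  0.01  -0.034] yaw 12.49 tool x [-1.e-04 -0.e+00 -1.e+00] open 0.283 17.55
```

View pics/r_w2.png

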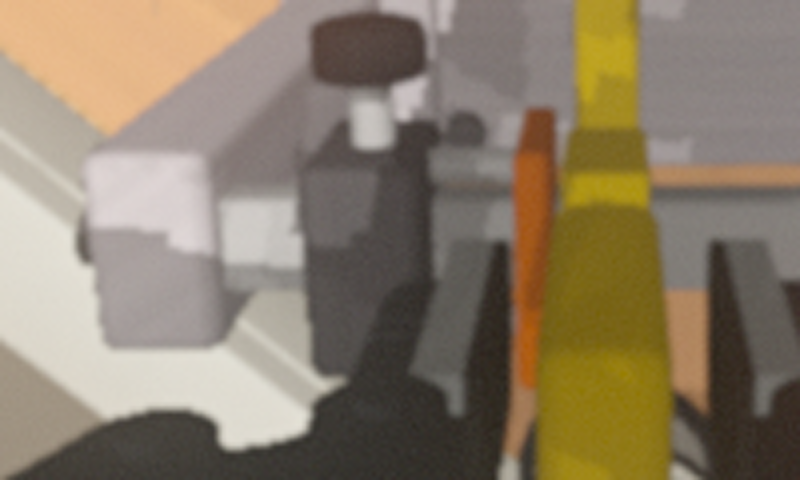

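View pics/r_sc.png

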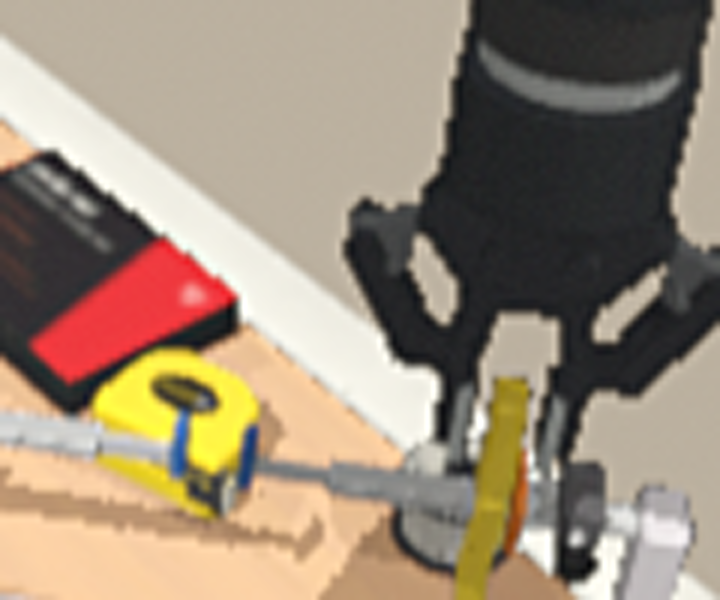

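apply_moves(
  moves="-0.06 0 0 0 0 0 0.72; -0.08 0 0 0 0 0 0.72; -0.12 0 0 0 0 0 0.72; -0.15 0 0 0 0 0 0.72; -0.2 0 0 0 0 0 0.72; -0.2 0 0 0 0 0 0.72; 0 0 0 0 0 0 0.72; 0 0 0 0 0 0 0.72",
)

```text
clock: 18.45
eef_pos: [0.5128, 0.0092, 0.2857]
tool_rot: [-0.077, 0.702, 0.077, 0.704]
wrist_force: [-0.1, -0.3, 0.2]
opening: 0.281
```

```bash
python3 -c "
from h import *
st()
p=eyes.camera('wrist'); cv2.imwrite('pics/s_w.png',p['color'][:,:,::-1]);crop(p,100,130,200,120,4,'s_w2.png')
np.save('p.npy',p,allow_pickle=True)
q=eyes.camera('scene'); crop(q,200,130,200,150,4,'s_sc.png')
for im in (p,q):
  for k in('hanger','tab','lips'):
    for r in finder.mark_of(im,k)[:3]:
      c=im['R'].T@(r['centre']-im['t']); d=c[:2]-O; print(k,round(r['score'],2),(d@ex*1e3).round(1),(d@ey*1e3).round(1),c[2].round(4))
"
```

```text
rack x 0.92 y -104.49 z 285.72 mm F rack [-0.14 -0.24  0.17] M [ 0.045  0.052 -0.036] yaw 12.49 tool x [ 0.0021  0.     -1.    ] open 0.281 18.45
hanger 0.71 8.4 -101.6 0.1484
tab 0.87 2.1 -101.9 0.1827
lips 0.57 2.1 -101.8 0.1397
hanger 0.78 3.6 -106.2 0.1531
hanger 0.71 246.3 361.9 0.1093
tab 0.77 246.1 355.5 0.1454
tab 0.61 -1.9 -103.2 0.1844
lips 0.7 -1.3 -102.9 0.1347
lips 0.67 243.5 355.8 0.0964
```

View pics/s_w2.png

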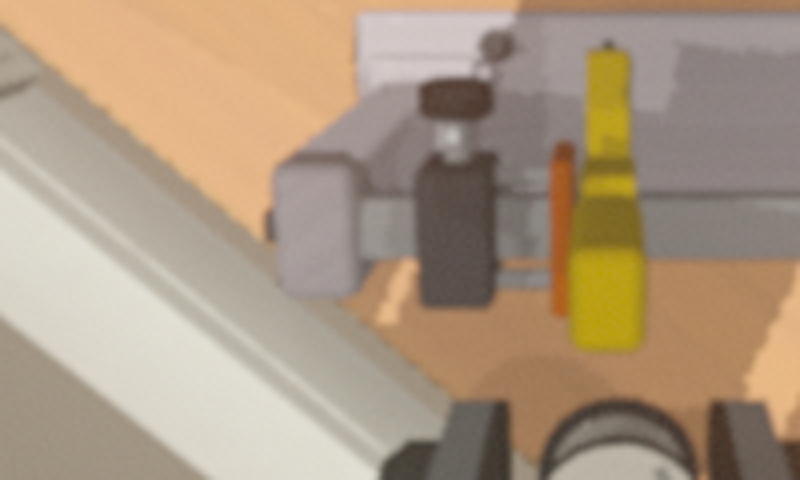

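View pics/s_sc.png

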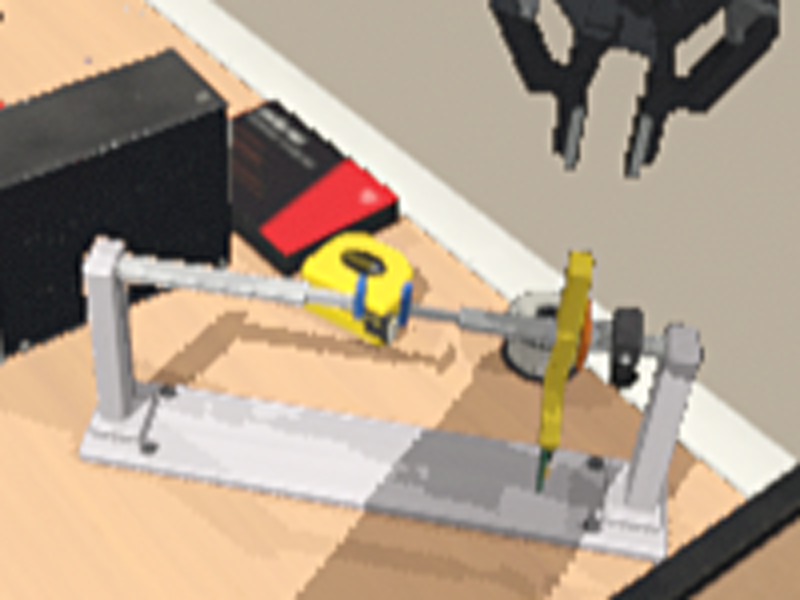

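```bash
sed -i 's/170+/130+/' m.py; python3 m.py 571,230 552,165 553,315 495,300 570,165; python3 - <<'E'
from h import *
p=np.load("p.npy",allow_pickle=True).item()
for c in [(572,252),(646,252),(646,350),(573,350)]:
    d=onz(p,(100+(c[0]+.5)/4-.5,130+(c[1]+.5)/4-.5),.201)[:2]-O; print("tab top",(d@ex*1e3).round(1),(d@ey*1e3).round(1))
E
```

```text
571,230 -1.52 -112.03
552,165 -15.2 -115.79
553,315 16.97 -116.0
495,300 13.64 -128.14
570,165 -15.2 -112.11
tab top -8.0 -110.6
tab top -8.0 -97.7
tab top 10.1 -97.6
tab top 10.1 -110.6
```

```bash
python3 -c "
from h import *
print(ticket.hand_in()); st()"
```

```text
the job is handed in; nothing more can be done
None
the job is handed in; nothing more can be done
```

The yellow hanger now hangs on the right rail against the orange shoe, with the gripper open and clear of it, and I've handed the job in after about 18.5 s.

- **Transfer:** I gripped the tab, slid the hanger to the left release gap and raised it about 37 mm. I carried it over the two stops and lowered it into the right gap. Wrist forces during this stayed around 1–3 N, mostly the hanger's own weight.
- **Shoe:** The hanger met the shoe with the tool at about y = -97.4 mm in the rack's frame, and pushing took about 5.5 N. Pictures put the shoe's face at about -104.5 to -105 mm before the push and -112 mm after, so it is about 7 mm in of its 14 mm.
- **Setting down:** I backed off slightly, lowered the hanger onto the rail (8 N at most, briefly), opened the gripper and rose about 100 mm straight up.

**Last checks:** The final pictures show the hanger standing upright on the rail. The middle of the tab top is at x ≈ +1, y ≈ -104 mm. They do not rule out a gap of about 1 mm to the shoe or a lean of about 2°. The network's estimates for the hanger, tab and lips scattered by several mm around this, so I relied on the pixel measurements. The tape and the reel appear where they were; I did not measure them again.

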